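# Fetch the brass fitting from the green-tagged compartment

### The arm

A 6-joint arm with a two-finger parallel gripper is mounted at the origin on a cart in front of the work surface, level with it; the furniture and walls round the work are solid. World frame = base frame: x ahead of the robot, y to its left, z up, the work surface at z = 0. Lengths are in m, angles in rad, forces in N, time in s.
With the tool pointing down it reaches from about 0.275 to 0.875 m from the base axis. Payload 12.5 kg.
Tool frame: the origin (TCP) lies at the very end of the fingers, on their centre line; the grasp point (between the pads) lies 19 mm behind it (bot.grip_point_offset is the distance from the TCP to the grasp point, in m); z points along the fingers, y is the direction in which the jaws open and shut (so a half turn about z gives the same grasp; the last joint's range is limited). The gripper opens to 85 mm and grips with 20 to 120 N. Pads are 22 mm wide; open, the fingers measure 114 mm over their backs; the gripper's body (76 mm by 85 mm) begins 54 mm behind the grasp point. The pads swing forward as they close: fully open they stand 13 mm farther back than shut.
Start: joints at [-1.21, 0.351, 1.652, -0, 1.139, -0.085], TCP at [0.237, -0.496, 0.231] pointing down, gripper open.
Joint ranges: [-2.75, 2.75], [-0.79, 2.1], [0.01, 2.65], [-1.57, 4.71], [0.07, 3.14], [-2.87, 2.87]. Speed limits (rad/s): [2.22, 2.22, 2.79, 3.14, 3.14, 3.14].

### API

Orientations are given as a rotation vector (axis times angle).
In Python, from workcell import bot gives the robot as it stands.
- The arm moves only by the shell command python3 -m handwheel 'ROWS' [FORCE]. ROWS is text: rows parted by semicolons, each of 7 numbers parted by spaces: the shift along the world's x, y, z in cm, then the turn, a rotation vector about the world's x, y, z in rad, then the opening, from -1 (shut) to 1 (fully open), so that 0 is half open. A call has 1 to 10 rows; each row shifts and turns the commanded pose from where the row before left it; what a row does not reach is not made up. A row lasts 1/8 s, in which the tool goes at most 62.5 mm and 10.7 degrees, less where a joint would pass 70% of its speed; a pose out of reach is approached as far as the arm can. A call is refused whole if a number of a shift passes 6.25 or a number of a turn 0.188, either way. A call with a gripper value outside its range is refused whole. The fingers move at their own pace and stop on an object; FORCE is the grip in N (left out, the last holds). Time passes only in rows, so rows that do not move let the fingers close. It gives the time, the measured TCP pose, the force and the opening at its end, in the units of the state.
- bot.get_obs(): the state, without advancing time (a new reading comes with each control period).
- bot.read_camera(name): name is "scene" or "top" or "wrist"; returns the picture (400x640x3 uint8, red, green, blue); there is no depth.
- bot.camera_params(name): a dict with "intrinsics" (3x3 intrinsics, pixels), "k1" (the pictures are not rectified: a ray, as slopes to the right and down, at radius r is drawn at 1 + k1 r^2 times it, then the intrinsics apply), "world_from_camera" (4x4, takes a point from camera to world coordinates); the wrist camera has in their place "T_tool_cam" (4x4, takes a point from camera to tool coordinates, whose origin is the TCP and whose axes are the flange's). Camera axes: x right, y down, z forward; pixel columns grow to the right and rows downward; lengths in m; the calibration is good to about 2 mm. A picture is of the moment at which its call begins: read the wrist's pose just before it. camera_params takes no time and is no camera call.
- bot.finish_job(): hands the job in, once; it reports no verdict.
The state is a dict: "time_s": time; "q": joint angles; "dq": joint speeds; "tau": joint torques, N m; "position": TCP position; "ee_rot": TCP orientation; "wrist_force": force on the tool from outside, world axes, zero at the start; "ft_torque": the same for the moment, N m; "grip_width": finger opening in m.
Only numpy, scipy, OpenCV 4.12 (cv2) and the standard library are available. Lean on these libraries where they do the work, as an engineer would, in place of code of your own. Each camera call takes 0.05 s, during which the arm holds its last target.

### The job

One of the four closed compartments has a green tag in front of it: feel which way its catch turns (some turn left, some right), unlock and swing only that lid open past upright, and set the brass fitting from inside down in the blue tray without dropping it. Leave that lid open and the other three shut, and do not disturb the bottle, the jars or the loupe.

Things in the scene. Friction and masses are not known exactly. Their poses are not given: they have to be found in the camera images.
- compartment_a (a point): Point under the centre of compartment box A, on the base board's top; x points to its hinge (back), y left along the row. The four grey boxes stand in a row in random order, pitch 80 mm; each 104 x 77 x 40 mm outside, walls and floor 3 mm, with a 5 mm white lid (lid top 45 mm above this point).
- catch_a (a point): Middle of the grip of the black turn catch on lid A: a bar 32 x 9 x 16 mm (tall), this point at half height, 18 mm above the lid's top; the bar's underside 10 mm above the lid. Locked, the bar lies along the row (y); turned free, nearly along x. Point and axes move with the lid, not with the catch: x points to the hinge, z is the lid's normal.
- hinge_a (a point): Point on the hinge axis (along y) of lid A, at the back rim, 40 mm above the base board, 86 mm behind and 23 mm below the catch point when shut. Catch A turns about z 1.5 rad (86 degrees) ONE way only; the way differs from box to box and cannot be seen: the wrong way it meets a hard stop at once. Light friction, 0.03 N m; no spring; free past 1.05 rad.
- lid_a (a joint): Opening of lid A in rad: 0 shut, 2.4 fully open (leaning well back), tipping up and away from the robot. While the catch is locked it has about 0.03 rad of play. About 0.1 kg; its friction hinge (0.09 N m) holds it wherever it is left. Once it is upright (1.57) the catch is on its far side; the tongue stands 9 mm proud of the underside.
- compartment_b (a point): Point under the centre of compartment box B, on the base board's top; x points to its hinge (back), y left along the row. The four grey boxes stand in a row in random order, pitch 80 mm; each 104 x 77 x 40 mm outside, walls and floor 3 mm, with a 5 mm white lid (lid top 45 mm above this point).
- catch_b (a point): Middle of the grip of the black turn catch on lid B: a bar 32 x 9 x 16 mm (tall), this point at half height, 18 mm above the lid's top; the bar's underside 10 mm above the lid. Locked, the bar lies along the row (y); turned free, nearly along x. Point and axes move with the lid, not with the catch: x points to the hinge, z is the lid's normal.
- hinge_b (a point): Point on the hinge axis (along y) of lid B, at the back rim, 40 mm above the base board, 86 mm behind and 23 mm below the catch point when shut. Catch B turns about z 1.5 rad (86 degrees) ONE way only; the way differs from box to box and cannot be seen: the wrong way it meets a hard stop at once. Light friction, 0.03 N m; no spring; free past 1.05 rad.
- lid_b (a joint): Opening of lid B in rad: 0 shut, 2.4 fully open (leaning well back), tipping up and away from the robot. While the catch is locked it has about 0.03 rad of play. About 0.1 kg; its friction hinge (0.09 N m) holds it wherever it is left. Once it is upright (1.57) the catch is on its far side; the tongue stands 9 mm proud of the underside.
- compartment_c (a point): Point under the centre of compartment box C, on the base board's top; x points to its hinge (back), y left along the row. The four grey boxes stand in a row in random order, pitch 80 mm; each 104 x 77 x 40 mm outside, walls and floor 3 mm, with a 5 mm white lid (lid top 45 mm above this point).
- catch_c (a point): Middle of the grip of the black turn catch on lid C: a bar 32 x 9 x 16 mm (tall), this point at half height, 18 mm above the lid's top; the bar's underside 10 mm above the lid. Locked, the bar lies along the row (y); turned free, nearly along x. Point and axes move with the lid, not with the catch: x points to the hinge, z is the lid's normal.
- hinge_c (a point): Point on the hinge axis (along y) of lid C, at the back rim, 40 mm above the base board, 86 mm behind and 23 mm below the catch point when shut. Catch C turns about z 1.5 rad (86 degrees) ONE way only; the way differs from box to box and cannot be seen: the wrong way it meets a hard stop at once. Light friction, 0.03 N m; no spring; free past 1.05 rad.
- lid_c (a joint): Opening of lid C in rad: 0 shut, 2.4 fully open (leaning well back), tipping up and away from the robot. While the catch is locked it has about 0.03 rad of play. About 0.1 kg; its friction hinge (0.09 N m) holds it wherever it is left. Once it is upright (1.57) the catch is on its far side; the tongue stands 9 mm proud of the underside.
- compartment_d (a point): Point under the centre of compartment box D, on the base board's top; x points to its hinge (back), y left along the row. The four grey boxes stand in a row in random order, pitch 80 mm; each 104 x 77 x 40 mm outside, walls and floor 3 mm, with a 5 mm white lid (lid top 45 mm above this point).
- catch_d (a point): Middle of the grip of the black turn catch on lid D: a bar 32 x 9 x 16 mm (tall), this point at half height, 18 mm above the lid's top; the bar's underside 10 mm above the lid. Locked, the bar lies along the row (y); turned free, nearly along x. Point and axes move with the lid, not with the catch: x points to the hinge, z is the lid's normal.
- hinge_d (a point): Point on the hinge axis (along y) of lid D, at the back rim, 40 mm above the base board, 86 mm behind and 23 mm below the catch point when shut. Catch D turns about z 1.5 rad (86 degrees) ONE way only; the way differs from box to box and cannot be seen: the wrong way it meets a hard stop at once. Light friction, 0.03 N m; no spring; free past 1.05 rad.
- lid_d (a joint): Opening of lid D in rad: 0 shut, 2.4 fully open (leaning well back), tipping up and away from the robot. While the catch is locked it has about 0.03 rad of play. About 0.1 kg; its friction hinge (0.09 N m) holds it wherever it is left. Once it is upright (1.57) the catch is on its far side; the tongue stands 9 mm proud of the underside.
- green_tag (a point): Centre of the green label tag, a 40 x 24 mm leaning plate fixed in front of one of the compartments, 66 mm ahead (robot side) of that compartment's centre point, 11 mm above the base board. The other three compartments have yellow, red and blue tags of the same kind.
- fitting_centre (a point): Centre of the brass fitting: a turned hexagonal piece, 19 mm along its x (across flats) x 22 x 20 mm high, 30 g, standing near the middle of the compartment behind the green tag, its foot 3 mm above the base board's top (9 mm above the bench). Clear inside 98 x 71 mm, with a 6 mm lip at the middle of the front rim. The other compartments hold steel fittings.
- tray: Shallow open blue tray, 100 (x) x 160 (y) x 24 mm, fixed to the bench; origin under its centre, z up. Floor and walls 2 mm; a low wall at y = -20 mm divides it: the larger section runs from y = -19 to +78 mm.
- oil_bottle: Bystander: white dropper bottle with blue cap, 34 x 34 x 105 mm, loose; origin at the centre of its underside.
- cap_jar: Bystander: orange jar with white cap, 38 x 38 x 40 mm, loose; origin at the centre of its underside.
- loupe: Bystander: black eye loupe, 36 x 36 x 35 mm, loose; origin at the centre of its underside.
- flux_jar: Bystander: white jar with black cap, 48 x 48 x 52 mm, loose; origin at the centre of its underside.

How it is judged:
On the way, in this order (a step that is already met when the one before it is completed fails the run):
1. the lid behind the green tag is swung open past upright (1.6 rad) (((horizontal distance between green_tag and compartment_a below 0.085 m and value of joint lid_a above 1.6 rad) or (horizontal distance between green_tag and compartment_b below 0.085 m and value of joint lid_b above 1.6 rad) or (horizontal distance between green_tag and compartment_c below 0.085 m and value of joint lid_c above 1.6 rad) or (horizontal distance between green_tag and compartment_d below 0.085 m and value of joint lid_d above 1.6 rad))), for 0.2 s.
2. the brass fitting is lifted clear of its compartment (height (world z) of fitting_centre above 0.065 m), for 0.1 s.
At the end, for the whole second after the job is handed in: The brass fitting rests inside the blue tray (its centre within the walls and no more than 22 mm above the tray's underside), released and still; the lid behind the green tag stands open past upright (over 1.6 rad); the other three lids are shut (under 0.06 rad) (x of fitting_centre in the frame of tray between -0.048 and 0.048 m and y of fitting_centre in the frame of tray between -0.078 and 0.078 m and z of fitting_centre in the frame of tray between 0.005 and 0.022 m and linear speed of fitting below 0.02 m/s and ((horizontal distance between green_tag and compartment_a below 0.085 m and value of joint lid_a above 1.6 rad) or (horizontal distance between green_tag and compartment_a above 0.085 m and value of joint lid_a below 0.06 rad)) and ((horizontal distance between green_tag and compartment_b below 0.085 m and value of joint lid_b above 1.6 rad) or (horizontal distance between green_tag and compartment_b above 0.085 m and value of joint lid_b below 0.06 rad)) and ((horizontal distance between green_tag and compartment_c below 0.085 m and value of joint lid_c above 1.6 rad) or (horizontal distance between green_tag and compartment_c above 0.085 m and value of joint lid_c below 0.06 rad)) and ((horizontal distance between green_tag and compartment_d below 0.085 m and value of joint lid_d above 1.6 rad) or (horizontal distance between green_tag and compartment_d above 0.085 m and value of joint lid_d below 0.06 rad))); the robot touches nothing.
It fails at once if a wrong compartment is opened (lid past 0.15 rad) ((horizontal distance between green_tag and compartment_a above 0.085 m and value of joint lid_a above 0.15 rad) or (horizontal distance between green_tag and compartment_b above 0.085 m and value of joint lid_b above 0.15 rad) or (horizontal distance between green_tag and compartment_c above 0.085 m and value of joint lid_c above 0.15 rad) or (horizontal distance between green_tag and compartment_d above 0.085 m and value of joint lid_d above 0.15 rad)).
It fails at once if the fitting is dropped from more than about 40 mm (contact force between the fingers and fitting below 0.01 N and linear speed of fitting above 0.9 m/s).
It fails at once if the bottle, a jar or the loupe is pushed more than 30 mm or knocked over (distance of any of oil_bottle, cap_jar, loupe, flux_jar from where it was at the start of the episode above 0.03 m or angle between any of oil_bottle, cap_jar, loupe, flux_jar's own z axis and vertical above 0.5 rad).
It also fails if it takes over 61 s, if anything falls off the work surface, if the arm or the gripper's body presses on something with over 40 N, if the wrist force passes 120 N, or if a joint passes its speed limit or range.

## Working session

There is one attempt and no reset: what is moved stays moved. The work goes in short steps, Python scripts to look and compute and a shell command to move; the robot and the scene stay as the last step left them, time stands still between calls to the robot, and variables do not carry over. Pictures are saved under pics/ and viewed, and the job is handed in when it is done.

```bash
ls; mkdir -p pics; python3 - <<'E'
from workcell import bot
import cv2, numpy as np
np.set_printoptions(precision=4,suppress=True)
for n in ["scene","top","wrist"]:
    im=bot.read_camera(n); cv2.imwrite(f"pics/{n}0.png",im[:,:,::-1]); 
    p=bot.camera_params(n)
    for k,v in p.items(): print(n,k,np.array(v).tolist())
print(bot.get_obs()); print(bot.grip_point_offset)
E
```

```text
pics
scene intrinsics [[365.93859780051093, 0.0, 315.3925727053187], [0.0, 365.93859780051093, 193.95355170104202], [0.0, 0.0, 1.0]]
scene k1 -0.028505109907444787
scene world_from_camera [[-0.7492841890505009, -0.3082081148660209, 0.5861577961348519, -0.005682794092946369], [-0.6620925696034458, 0.3678440105772125, -0.652935075760506, 0.54229400593651], [-0.0143747457312959, -0.877324650179855, -0.4796820039067084, 0.5286603461368425], [0.0, 0.0, 0.0, 1.0]]
top intrinsics [[398.4377386201508, 0.0, 324.18372480286985], [0.0, 398.4377386201508, 196.68082208900285], [0.0, 0.0, 1.0]]
top k1 -0.07130742669309939
top world_from_camera [[0.0013836141579451442, -0.9813596159560394, 0.19217541409471983, 0.36658589876700676], [-0.9999717169771131, -0.002778470138235545, -0.006988944808454767, -0.09092021172491481], [0.007392621842528358, -0.19216030879009863, -0.9813357044701816, 1.0951949344587089], [0.0, 0.0, 0.0, 1.0]]
wrist intrinsics [[322.94391010791884, 0.0, 320.26821043578946], [0.0, 322.94391010791884, 204.65731333281474], [0.0, 0.0, 1.0]]
wrist k1 0.01843768738470533
wrist T_tool_cam [[-3.4050105559859276e-05, -0.9568264491547287, -0.2906598442140612, 0.07423535464927274], [0.9999997561962218, -0.00023530315601508507, 0.0006574495575858799, -0.0003952395676670717], [-0.0006974583043536604, -0.2906597509638664, 0.9568262238889236, -0.14338401420928243], [0.0, 0.0, 0.0, 1.0]]
{'time_s': 0.15, 'q': array([-1.2096,  0.3511,  1.6523,  0.    ,  1.1391, -0.0846]), 'dq': array([ 0.0011, -0.0008, -0.0009, -0.0007, -0.0001, -0.0021]), 'tau': array([  0.0002, -50.6258, -29.1507,  -0.0001,   0.0034,  -0.    ]), 'position': array([ 0.2371, -0.496 ,  0.2309]), 'ee_rot': array([-3.063 , -0.6942,  0.0002]), 'wrist_force': array([-0.885 , -0.3735, -0.0964]), 'ft_torque': array([ 0.0325, -0.0216, -0.0311]), 'grip_width': 0.08548309467967921}
0.0187
```

View pics/scene0.png

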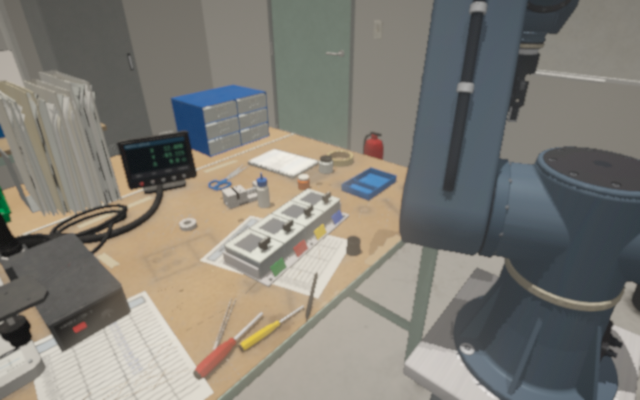

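View pics/top0.png

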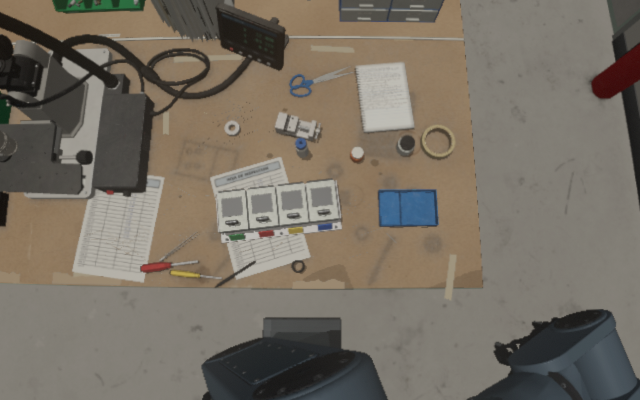

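View pics/wrist0.png

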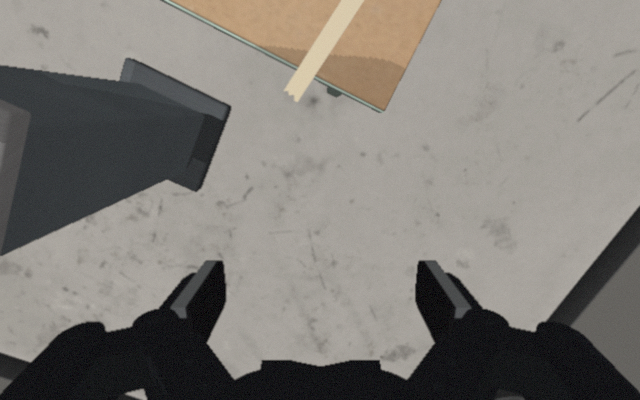

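Top picture: the boxes form a row at columns 217–340, rows 180–232. The green tag is at (237,236) on the leftmost (+y) box, its catch at about (232,226). The tray is at (408,208), the bottle at (301,148), the jars at (357,155) and (405,145), and the loupe at (298,267). I'll measure all of these next.

```bash
cat > h.py <<'E'
import numpy as np, cv2
from workcell import bot
from scipy.spatial.transform import Rotation as R
np.set_printoptions(precision=4,suppress=True)
def T_wrist(obs):
    T=np.eye(4); T[:3,:3]=R.from_rotvec(obs["ee_rot"]).as_matrix(); T[:3,3]=obs["position"]; return T
def ray(cam,uv,T=None):
    p=bot.camera_params(cam); K=np.array(p["intrinsics"]); k=p["k1"]
    W=np.array(p["world_from_camera"]) if cam!="wrist" else T@np.array(p["T_tool_cam"])
    d=np.array([(uv[0]-K[0,2])/K[0,0],(uv[1]-K[1,2])/K[1,1]]); s=d.copy()
    for _ in range(20): s=d/(1+k*(s@s))
    return W[:3,3],W[:3,:3]@np.array([s[0],s[1],1])
def onz(cam,uv,z,T=None):
    o,d=ray(cam,uv,T); return o+d*(z-o[2])/d[2]
def proj(cam,P,T=None):
    p=bot.camera_params(cam); K=np.array(p["intrinsics"]); k=p["k1"]
    W=np.array(p["world_from_camera"]) if cam!="wrist" else T@np.array(p["T_tool_cam"])
    c=np.linalg.inv(W)@np.append(P,1); s=c[:2]/c[2]; s=s*(1+k*s@s)
    return K[:2,:2]@s+K[:2,2]
E
python3 - <<'E'
from h import *
im=cv2.imread("pics/top0.png"); hsv=cv2.cvtColor(im,cv2.COLOR_BGR2HSV)
def blobs(name,lo,hi,roi,z,amin=15):
    x0,y0,x1,y1=roi
    m=cv2.inRange(hsv,lo,hi); mm=np.zeros_like(m); mm[y0:y1,x0:x1]=m[y0:y1,x0:x1]
    n,l,s,c=cv2.connectedComponentsWithStats(mm)
    for i in range(1,n):
        if s[i,4]>=amin: print(name,c[i],s[i],onz("top",c[i],z))
roi=(200,160,360,260)
blobs("green",(40,80,40),(85,255,255),roi,.017)
blobs("red",(0,120,60),(8,255,255),roi,.017)
blobs("yel",(18,90,80),(35,255,255),roi,.017)
blobs("blue",(105,120,40),(130,255,255),roi,.017)
blobs("tray",(100,120,40),(125,255,255),(365,175,450,240),.012,50)
blobs("catch",(0,0,0),(180,120,60),roi,.069)
print(bot.get_obs()["time_s"])
c=im[130:280,190:460]; cv2.imwrite("pics/topc.png",cv2.resize(c,None,fx=2.9,fy=2.9,interpolation=cv2.INTER_CUBIC))
E
```

```text
green [236.5    236.2414] [230 234  14   6  58] [0.4677 0.139  0.017 ]
red [265.6667 233.0167] [259 231  14   5  60] [0.4769 0.06   0.017 ]
yel [295.0732 229.8171] [288 227  15   7  82] [ 0.4859 -0.0197  0.017 ]
blue [324.2273 226.0455] [319 224  12   5  44] [ 0.4964 -0.0988  0.017 ]
tray [407.1759 207.8193] [ 379  191   58   35 1882] [ 0.5479 -0.3284  0.012 ]
0.15
```

View pics/topc.png

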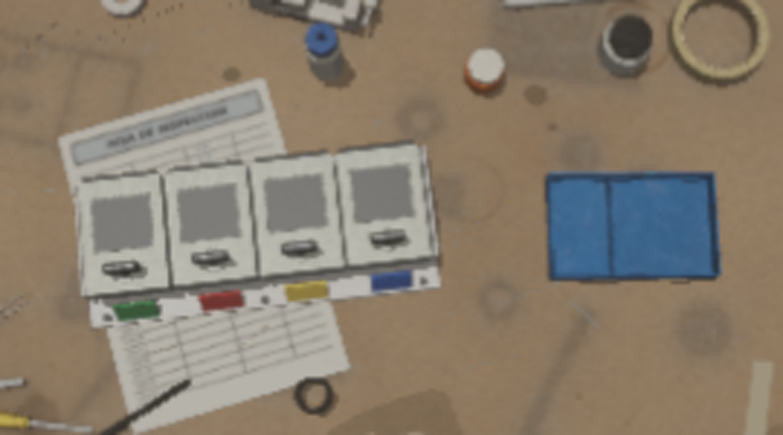

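Axes from the tags: the row's yaw is about 0.12 rad. The predicted green catch is at (0.4995, 0.143, 0.069). I'll move over it and look with the wrist camera.

```bash
python3 -m handwheel '2.2 5.4 0 0 0 0.125 1;2.2 5.4 0 0 0 0.125 1;2.2 5.4 0 0 0 0.125 1;2.2 5.4 0 0 0 0.125 1;2.2 5.4 0 0 0 0.125 1;2.2 5.4 0 0 0 0.125 1;2.2 5.4 0 0 0 0.125 1;2.2 5.4 0 0 0 0.125 1;2.2 5.4 0 0 0 0.125 1;2.2 5.4 0 0 0 0.125 0'
```

```text
time_s: 1.4
position: [0.4575, 0.0458, 0.2313]
ee_rot: [2.073, 2.36, 0.0]
wrist_force: [1.2, 0.0, 0.0]
grip_width: 0.0696
```

```bash
python3 -m handwheel '2.1 5 -1.5 0 0 0 -0.3;2.1 4.8 -1.5 0 0 0 -0.3;0 0 0 0 0 0 -0.3;0 0 0 0 0 0 -0.3' && python3 - <<'E'
from h import *
o=bot.get_obs(); im=bot.read_camera("wrist"); cv2.imwrite("pics/w1.png",im[:,:,::-1])
T=T_wrist(o); np.save("T1.npy",T); print(T, o["grip_width"],o["q"])
for p in [(0.4995,0.143,.069),(0.533,.147,.051),(.585,.153,.046),(.4677,.139,.017)]: print(p,proj("wrist",np.array(p),T))
E
```

```text
time_s: 1.9
position: [0.4988, 0.1415, 0.2011]
ee_rot: [-2.078, -2.356, 0.001]
wrist_force: [-0.6, -0.1, 0.3]
grip_width: 0.0299
[[-0.1251  0.9921 -0.0007  0.4988]
 [ 0.9921  0.1251 -0.0003  0.1415]
 [-0.0002 -0.0008 -1.      0.2011]
 [ 0.      0.      0.      1.    ]] 0.029870603239048266 [ 0.1867  0.3294  1.7641 -0.0002  1.0489  0.0614]
(0.4995, 0.143, 0.069) [321.2518 192.9747]
(0.533, 0.147, 0.051) [357.305  188.2789]
(0.585, 0.153, 0.046) [411.9293 187.5635]
(0.4677, 0.139, 0.017) [290.2309 180.0851]
```

View pics/w1.png

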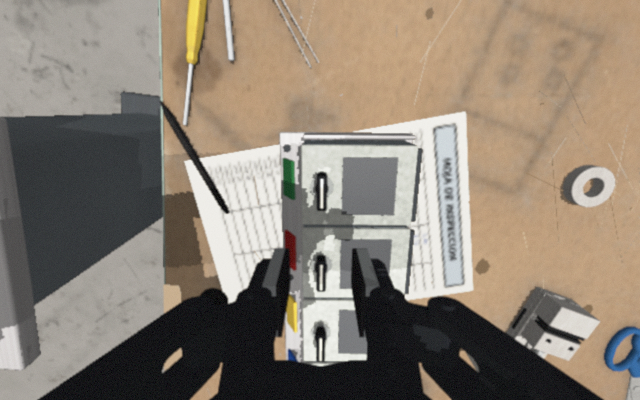

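The wrist picture shows the green tag at (289,178) and its catch bar at about (321,191). That is within 2 px of the prediction of (321,193). I'll zoom in to refine it.

```bash
python3 - <<'E'
from h import *
T=np.load("T1.npy"); im=cv2.imread("pics/w1.png")
cv2.imwrite("pics/w1c.png",cv2.resize(im[120:240,270:440],None,fx=4.5,fy=4.5,interpolation=cv2.INTER_CUBIC))
for uv in [(321,173),(321,210),(321,191)]: print(uv,onz("wrist",uv,.069,T),onz("wrist",uv,.077,T))
for uv in [(303,145),(421,146),(413,226),(304,226)]: print(uv,onz("wrist",uv,.051,T))
E
```

```text
(321, 173) [0.497  0.1607 0.069 ] [0.4968 0.1623 0.077 ]
(321, 210) [0.5013 0.1273 0.069 ] [0.5009 0.1299 0.077 ]
(321, 191) [0.4991 0.1448 0.069 ] [0.4988 0.1468 0.077 ]
(303, 145) [0.4782 0.1804 0.051 ]
(421, 146) [0.5835 0.1927 0.051 ]
(413, 226) [0.5923 0.1166 0.051 ]
(304, 226) [0.4877 0.1033 0.051 ]
```

View pics/w1c.png

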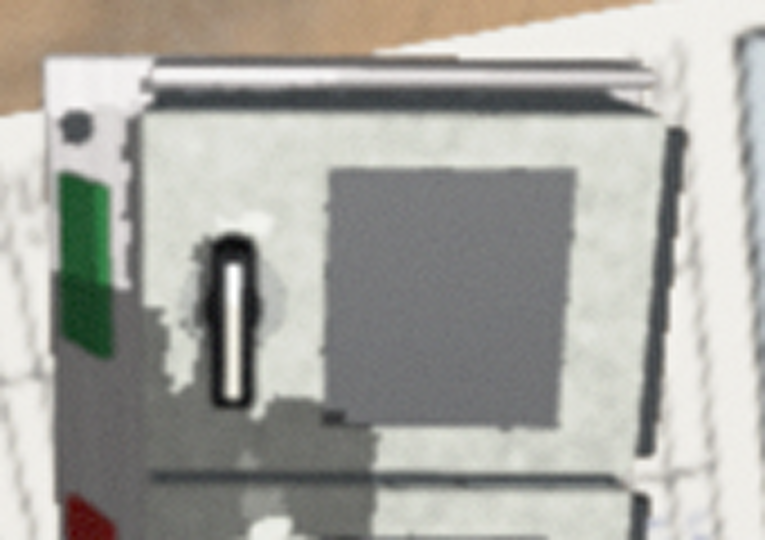

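Refined catch position: (0.500, 0.1445). Lid corners put the box centre at (0.535, 0.148), which agrees. I'll descend over the bar with the jaws along x, then close.

```bash
python3 -m handwheel '0.1 0.3 -2.8 0 0 0 -0.3;0 0 -2.8 0 0 0 -0.3;0 0 -2.8 0 0 0 -0.3;0 0 -2.8 0 0 0 -0.3;0 0 -2.0 0 0 0 -0.3;0 0 -1.0 0 0 0 -0.3;0 0 0 0 0 0 -0.3' 30 && python3 -m handwheel '0 0 0 0 0 0 -1;0 0 0 0 0 0 -1;0 0 0 0 0 0 -1;0 0 0 0 0 0 -1;0 0 0 0 0 0 -1' 30;  python3 - <<'E'
from h import *
o=bot.get_obs(); print(o["wrist_force"],o["ft_torque"],o["position"],o["grip_width"])
E
```

```text
time_s: 2.82
position: [0.5001, 0.1442, 0.0594]
ee_rot: [-2.079, -2.355, 0.0]
wrist_force: [-0.2, 0.3, 1.0]
grip_width: 0.0298
time_s: 3.45
position: [0.4995, 0.1446, 0.06]
ee_rot: [-2.078, -2.355, 0.002]
wrist_force: [-5.5, -2.3, 5.1]
grip_width: 0.0084
[-5.4614 -2.2977  5.0637] [-0.3462  0.9236  0.0107] [0.4995 0.1446 0.06  ] 0.008423693877466873
```

The bar is gripped: the width reads 8.4 mm and the bar is 9 mm. I'll make a small test turn to the left.

```bash
python3 -m handwheel '-0.05 0 0 0 0 0.05 -1;0 0 0 0 0 0.05 -1;0 0 0 0 0 0 -1';  python3 - <<'E'
from h import *
o=bot.get_obs(); print(o["wrist_force"],o["ft_torque"],o["position"],o["grip_width"],2*np.arctan2(*o["ee_rot"][[1,0]]))
E
```

```text
time_s: 3.82
position: [0.4995, 0.1446, 0.06]
ee_rot: [1.958, 2.457, -0.0]
wrist_force: [-4.4, -3.1, 6.4]
grip_width: 0.0084
[-4.3915 -3.1171  6.37  ] [-0.4839  0.7351 -0.0016] [0.4995 0.1446 0.06  ] 0.00836413050138509 1.7955516730477774
```

```bash
python3 -m handwheel '0 0 0 0 0 0.1 -1;0 0 0 0 0 0 -1';  python3 - <<'E'
from h import *
o=bot.get_obs(); print(o["wrist_force"],o["ft_torque"],o["position"],o["grip_width"],2*np.arctan2(*o["ee_rot"][[1,0]]))
im=bot.read_camera("wrist"); cv2.imwrite("pics/w2.png",im[:,:,::-1])
E
```

```text
time_s: 4.08
position: [0.4995, 0.1446, 0.06]
ee_rot: [1.832, 2.552, -0.001]
wrist_force: [-4.6, -2.4, 7.3]
grip_width: 0.0084
[-4.5657 -2.4281  7.3304] [-0.5072  0.7347  0.1002] [0.4995 0.1446 0.06  ] 0.008403478346735107 1.896016752772332
```

View pics/w2.png

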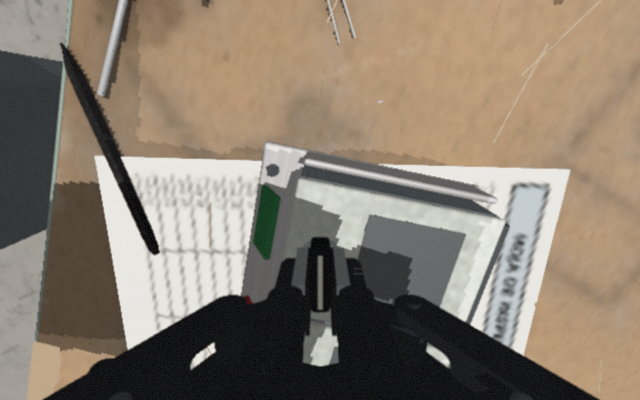

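The bar (column 320, rows 240–310) stays aligned with the jaws while the lid appears turned in the picture. The catch is therefore following left, and I'll keep turning.

```bash
python3 -m handwheel '0 0 0 0 0 0.15 -1;0 0 0 0 0 0.15 -1;0 0 0 0 0 0.15 -1;0 0 0 0 0 0.15 -1;0 0 0 0 0 0 -1';  python3 - <<'E'
from h import *
o=bot.get_obs(); print(o["wrist_force"],o["ft_torque"],o["position"],o["grip_width"],2*np.arctan2(*o["ee_rot"][[1,0]]))
E
python3 -m handwheel '0 0 0 0 0 0.15 -1;0 0 0 0 0 0.15 -1;0 0 0 0 0 0.15 -1;0 0 0 0 0 0.15 -1;0 0 0 0 0 0 -1';  python3 - <<'E'
from h import *
o=bot.get_obs(); print(o["wrist_force"],o["ft_torque"],o["position"],o["grip_width"],2*np.arctan2(*o["ee_rot"][[1,0]])); print(o["q"])
im=bot.read_camera("wrist"); cv2.imwrite("pics/w3.png",im[:,:,::-1])
E
```

```text
time_s: 4.75
position: [0.4997, 0.1447, 0.06]
ee_rot: [0.995, 2.979, -0.0]
wrist_force: [-4.9, -3.1, 5.6]
grip_width: 0.0088
[-4.8933 -3.0866  5.6315] [-0.3705  0.6538  0.0237] [0.4997 0.1447 0.06  ] 0.00877418231641848 2.496760029701216
time_s: 5.38
position: [0.4997, 0.1448, 0.06]
ee_rot: [0.071, 3.14, 0.0]
wrist_force: [-2.7, -1.9, 5.6]
grip_width: 0.0086
[-2.6561 -1.8634  5.6423] [-0.2508  0.6256  0.0597] [0.4997 0.1448 0.06  ] 0.00863548446347218 3.096686694426153
[ 0.1925  0.545   1.8557 -0.      0.7406 -1.3333]
```

View pics/w3.png

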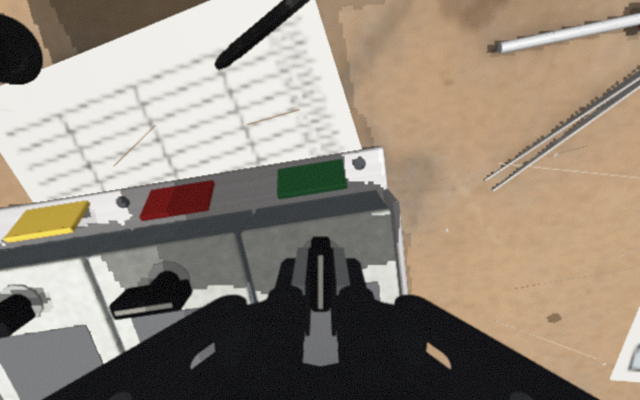

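The catch is turned about 1.4 rad with low torque, so it is free past the 1.05 rad point. Next I'll swing the lid up, following the arc about the hinge with the tool tilting along, two rows first.

```bash
python3 -m handwheel '0.18 0.02 0.85 -0.012 0.099 0 -1;0.27 0.03 0.83 -0.012 0.099 0 -1;0 0 0 0 0 0 -1';  python3 - <<'E'
from h import *
o=bot.get_obs(); print(o["wrist_force"],o["ft_torque"],o["position"],o["grip_width"],o["q"])
E
```

```text
time_s: 5.8
position: [0.5041, 0.1453, 0.0763]
ee_rot: [-0.069, -2.941, 0.043]
wrist_force: [-5.4, -1.2, 1.0]
grip_width: 0.0084
[-5.4101 -1.2478  0.9914] [-0.2028  0.6616  0.0339] [0.5041 0.1453 0.0763] 0.00843491254003454 [ 0.1852  0.6054  1.6996  0.0151  1.0377 -1.3475]
```

Forces are small and the lid is rising, so I'll continue.

```bash
python3 -m handwheel '0.35 0.04 0.8 -0.012 0.099 0 -1;0.42 0.05 0.76 -0.012 0.099 0 -1;0.5 0.06 0.71 -0.012 0.099 0 -1;0.56 0.07 0.66 -0.012 0.099 0 -1;0 0 0 0 0 0 -1';  python3 - <<'E'
from h import *
o=bot.get_obs(); print(o["wrist_force"],o["ft_torque"],o["position"],o["grip_width"],o["q"])
im=bot.read_camera("scene"); cv2.imwrite("pics/s4.png",cv2.resize(im[150:300,180:400,::-1],None,fx=3.5,fy=3.5))
im=bot.read_camera("wrist"); cv2.imwrite("pics/w4.png",im[:,:,::-1])
E
```

```text
time_s: 6.42
position: [0.5221, 0.1474, 0.1054]
ee_rot: [-0.06, -2.544, 0.113]
wrist_force: [-6.4, -1.8, 7.3]
grip_width: 0.0081
[-6.4174 -1.8461  7.3267] [-0.2505  1.3496  0.0956] [0.5221 0.1474 0.1054] 0.008053841380503605 [ 0.1745  0.7938  1.3644  0.0304  1.5837 -1.3585]
```

View pics/s4.png

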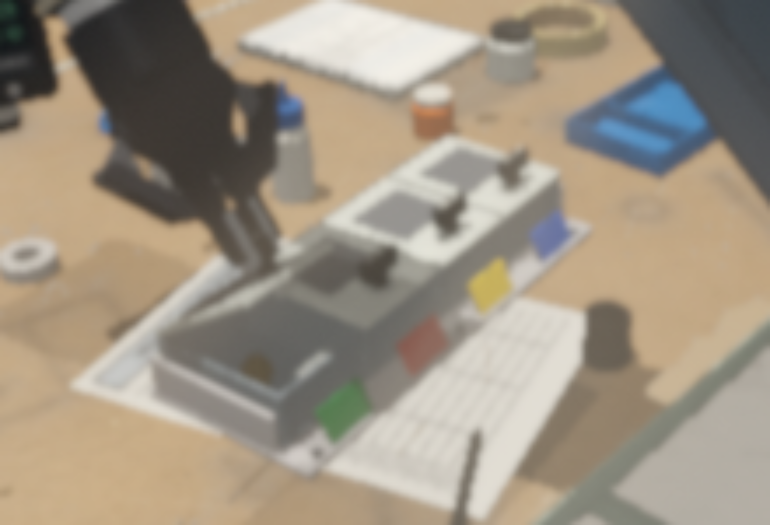

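View pics/w4.png

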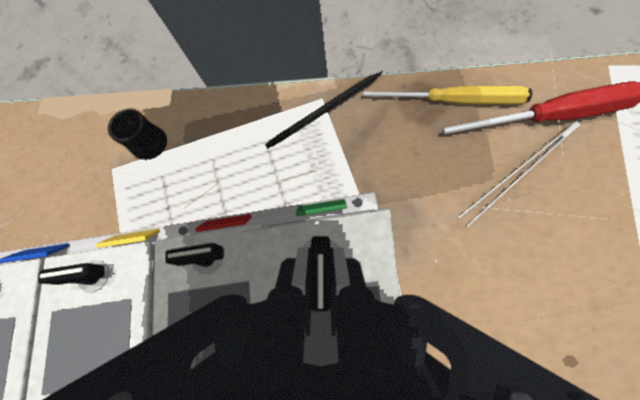

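The scene picture shows the green lid partly raised (about 0.6 rad) with the brass fitting visible inside at about (258,365). The red, yellow and blue lids are still shut. I'll go on to about 1.1 rad.

```bash
python3 -m handwheel '0.63 0.08 0.6 -0.012 0.099 0 -1;0.68 0.08 0.53 -0.012 0.099 0 -1;0.74 0.09 0.46 -0.012 0.099 0 -1;0.78 0.09 0.39 -0.012 0.099 0 -1;0.81 0.1 0.31 -0.012 0.099 0 -1;0 0 0 0 0 0 -1';  python3 - <<'E'
from h import *
o=bot.get_obs(); print(o["wrist_force"],o["ft_torque"],o["position"],o["grip_width"],o["q"]); print(T_wrist(o))
im=bot.read_camera("scene"); cv2.imwrite("pics/s5.png",cv2.resize(im[100:300,130:400,::-1],None,fx=2.9,fy=2.9))
E
```

```text
time_s: 7.28
position: [0.5587, 0.1518, 0.1285]
ee_rot: [-0.048, -2.046, 0.18]
wrist_force: [-4.7, -1.8, 10.0]
grip_width: 0.0086
[-4.6677 -1.7947 10.0308] [-0.2835  1.4746  0.2174] [0.5587 0.1518 0.1285] 0.008575434261473312 [ 0.1662  1.1074  0.9155  0.0509  2.2178 -1.3519]
[[-0.4639 -0.0436 -0.8848  0.5587]
 [ 0.1117  0.9879 -0.1073  0.1518]
 [ 0.8788 -0.1486 -0.4534  0.1285]
 [ 0.      0.      0.      1.    ]]
```

View pics/s5.png

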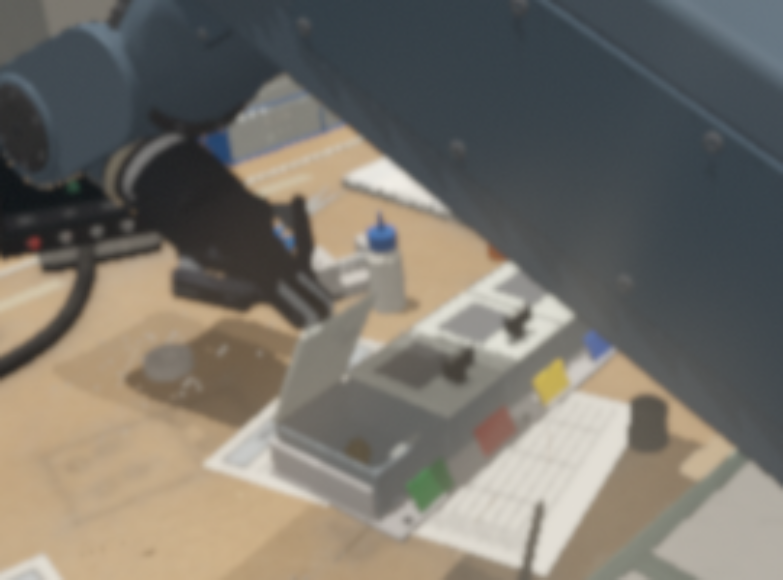

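The lid is at about 1.1 rad and held by friction. I'll release the bar, rise clear over the lid's edge, and come back upright in front of it.

```bash
python3 -m handwheel '0 0 0 0 0 0 -0.3;0 0 0 0 0 0 -0.3;0 0 0 0 0 0 -0.3;0.2 0 1.5 0 0 0 -0.3;0 0 2 0 0 0 -0.3;0 0 2 0 0 0 -0.3;0 0 3 0 0 0 -0.3;0 0 2 0 0 0 -0.3;0 0 0 0 0 0 -0.3';  python3 - <<'E'
from h import *
o=bot.get_obs(); print(o["wrist_force"],o["position"],o["grip_width"])
im=bot.read_camera("scene"); cv2.imwrite("pics/s6.png",cv2.resize(im[100:300,130:400,::-1],None,fx=2.9,fy=2.9))
E
```

```text
time_s: 8.45
position: [0.5612, 0.1519, 0.235]
ee_rot: [-0.047, -2.052, 0.179]
wrist_force: [0.9, -0.6, -0.0]
grip_width: 0.0297
[ 0.8527 -0.6282 -0.0093] [0.5612 0.1519 0.235 ] 0.029702726033113358
```

View pics/s6.png

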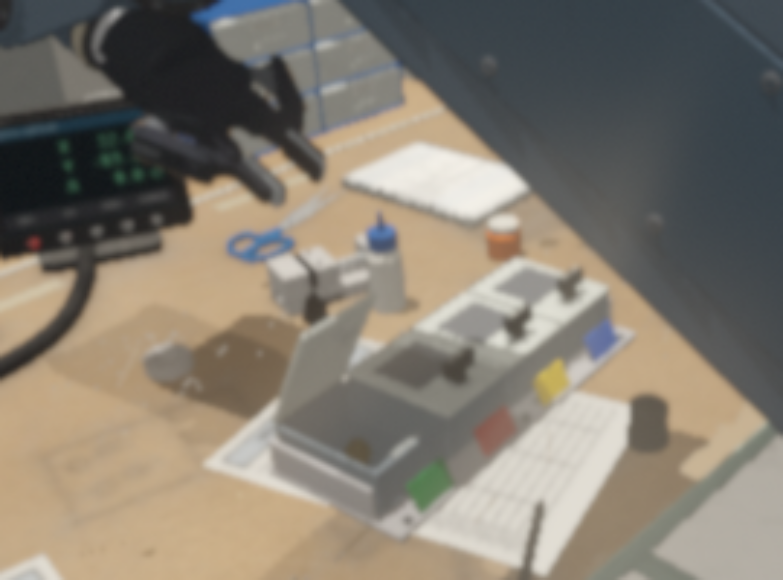

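The lid stayed up at about 1.1 rad with the gripper clear of it. I'll straighten the tool and move to the front.

```bash
python3 -m handwheel '-1.2 -0.14 0 0.019 -0.156 0 -1;-1.2 -0.14 0 0.019 -0.156 0 -1;-1.2 -0.14 0 0.019 -0.156 0 -1;-1.2 -0.14 0 0.019 -0.156 0 -1;-1.2 -0.14 0 0.019 -0.156 0 -1;-1.2 -0.14 0 0.019 -0.156 0 -1;-1.2 -0.14 0 0.019 -0.156 0 -1;0 0 0 0 0 0 -1;0 0 0 0 0 0 -1';  python3 - <<'E'
from h import *
o=bot.get_obs(); print(o["wrist_force"],o["position"],o["grip_width"],T_wrist(o),o["q"])
E
```

```text
time_s: 9.62
position: [0.4772, 0.1421, 0.233]
ee_rot: [0.071, 3.14, 0.001]
wrist_force: [0.3, -0.5, -0.1]
grip_width: -0.0003
[ 0.3301 -0.5486 -0.1113] [0.4772 0.1421 0.233 ] -0.00026641784188198564 [[-0.999   0.0455  0.0012  0.4772]
 [ 0.0455  0.999   0.0006  0.1421]
 [-0.0012  0.0006 -1.      0.233 ]
 [ 0.      0.      0.      1.    ]] [ 0.1957  0.2534  1.7819  0.0004  1.105  -1.3298]
```

```bash
python3 -m handwheel '0 0 -4 0 0 0 -1;0 0 -4 0 0 0 -1;0 0 -4 0 0 0 -1;0 0 -1.3 0 0 0 -1;0 0 0 0 0 0 -1' && python3 -m handwheel '2 0.24 0 0 0 0 -1;2 0.24 0 0 0 0 -1;1.5 0.18 0 0 0 0 -1;1.5 0.18 0 0 0 0 -1;0 0 0 0 0 0 -1'; python3 - <<'E'
from h import *
im=bot.read_camera("scene"); cv2.imwrite("pics/s7.png",cv2.resize(im[100:300,130:400,::-1],None,fx=2.9,fy=2.9))
E
```

```text
time_s: 10.25
position: [0.4773, 0.1421, 0.0999]
ee_rot: [0.072, 3.139, 0.001]
wrist_force: [0.8, 0.6, 0.4]
grip_width: 0.0002
time_s: 10.88
position: [0.5483, 0.1507, 0.1018]
ee_rot: [0.071, 3.135, 0.002]
wrist_force: [0.5, 0.1, -0.4]
grip_width: 0.0002
```

View pics/s7.png

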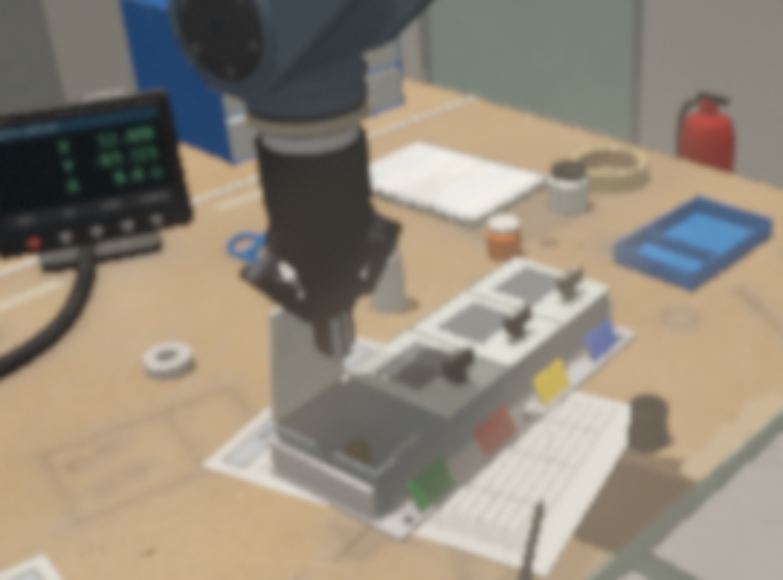

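The lid is being pushed and is now nearly upright, with low force. I'll keep pushing it past upright.

```bash
python3 -m handwheel '1.2 0.14 0 0 0 0 -1;1.2 0.14 0 0 0 0 -1;1.2 0.14 0 0 0 0 -1;1.2 0.14 0 0 0 0 -1;1 0.12 0 0 0 0 -1;0 0 0 0 0 0 -1'; python3 - <<'E'
from h import *
im=bot.read_camera("scene"); cv2.imwrite("pics/s8.png",cv2.resize(im[100:300,130:400,::-1],None,fx=2.9,fy=2.9))
E
```

```text
time_s: 11.68
position: [0.6056, 0.1573, 0.1002]
ee_rot: [0.072, 3.137, 0.002]
wrist_force: [-0.3, -0.8, 0.1]
grip_width: -0.0002
```

View pics/s8.png

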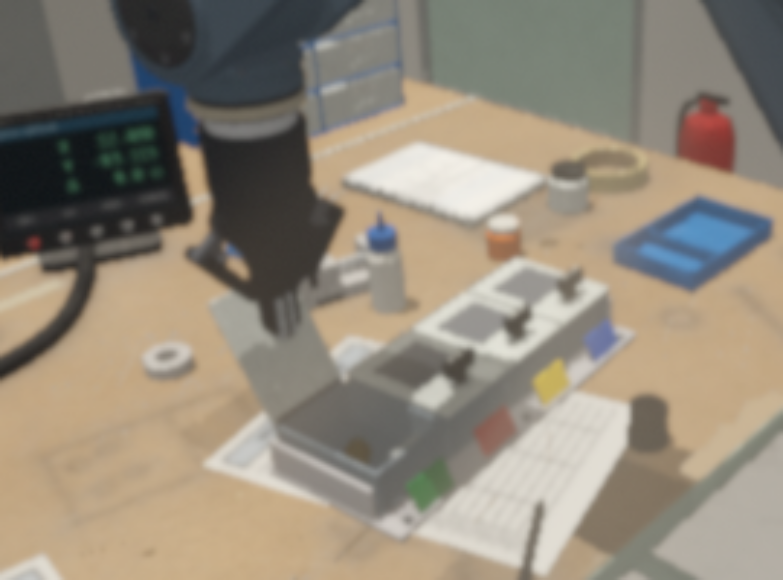

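The lid leans well back, about 2.0 rad. I'll retreat and look at the fitting from above.

```bash
python3 -m handwheel '-2.5 -0.3 1 0 0 0 -0.3;-2.5 -0.3 3 0 0 0 -0.3;-2.5 -0.3 3 0 0 0 -0.3;0 0 3 0 0 0 -0.3;0 0 0 0 0 0 0;0 0 0 0 0 0 0'; python3 - <<'E'
from h import *
o=bot.get_obs(); im=bot.read_camera("wrist"); cv2.imwrite("pics/w9.png",im[:,:,::-1])
T=T_wrist(o); np.save("T9.npy",T); print(T,o["grip_width"])
print(proj("wrist",np.array([.534,.1475,.019]),T))
E
```

```text
time_s: 12.48
position: [0.5295, 0.1482, 0.1997]
ee_rot: [0.071, 3.138, 0.001]
wrist_force: [-0.2, -0.9, -0.2]
grip_width: 0.0428
[[-0.999   0.0454  0.0024  0.5295]
 [ 0.0454  0.999   0.0008  0.1482]
 [-0.0024  0.0009 -1.      0.1997]
 [ 0.      0.      0.      1.    ]] 0.042780759376282396
[319.4166 185.9016]
```

View pics/w9.png

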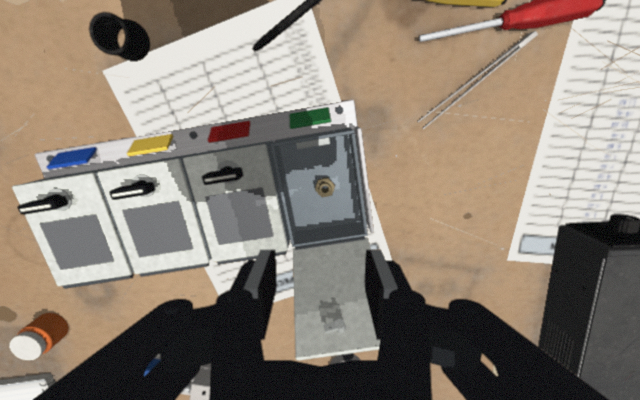

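The wrist picture shows the open box with the brass fitting at about (323,187). I'll segment it and find its orientation.

```bash
python3 - <<'E'
from h import *
T=np.load("T9.npy"); im=cv2.imread("pics/w9.png"); hsv=cv2.cvtColor(im,cv2.COLOR_BGR2HSV)
cv2.imwrite("pics/w9c.png",cv2.resize(im[155:220,285:365],None,fx=9,fy=9,interpolation=cv2.INTER_CUBIC))
m=cv2.inRange(hsv,(12,70,40),(32,255,255)); mm=np.zeros_like(m); mm[165:215,295:350]=m[165:215,295:350]
cs,_=cv2.findContours(mm,cv2.RETR_EXTERNAL,cv2.CHAIN_APPROX_NONE); c=max(cs,key=cv2.contourArea)
x,y,w,h=cv2.boundingRect(c); r=cv2.minAreaRect(c); print((x,y,w,h),r)
ctr=(x+w/2-.5,y+h/2-.5); print(onz("wrist",ctr,.019,T),onz("wrist",ctr,.029,T)); 
for u in [(x,y),(x+w,y+h)]: print(onz("wrist",u,.02,T))
# min/max width vs world direction, projecting onto z=.022
P=np.array([onz("wrist",q[0],.02,T)[:2] for q in c])
for a in range(0,180,10):
    d=np.array([np.cos(np.radians(a)),np.sin(np.radians(a))]); print(a,round(np.ptp(P@d)*1000,1),end=' | ')
E
```

```text
(316, 178, 18, 18) ((324.5000305175781, 187.00001525878906), (17.677669525146484, 16.26345443725586), 45.0)
[0.5349 0.1527 0.019 ] [0.5324 0.1527 0.029 ]
[0.5253 0.1444 0.02  ]
[0.5452 0.1621 0.02  ]
0 18.0 | 10 18.0 | 20 18.6 | 30 18.9 | 40 18.7 | 50 18.4 | 60 17.7 | 70 17.3 | 80 17.3 | 90 17.7 | 100 18.2 | 110 18.1 | 120 17.5 | 130 17.0 | 140 18.0 | 150 18.8 | 160 19.0 | 170 18.6 |
```

View pics/w9c.png

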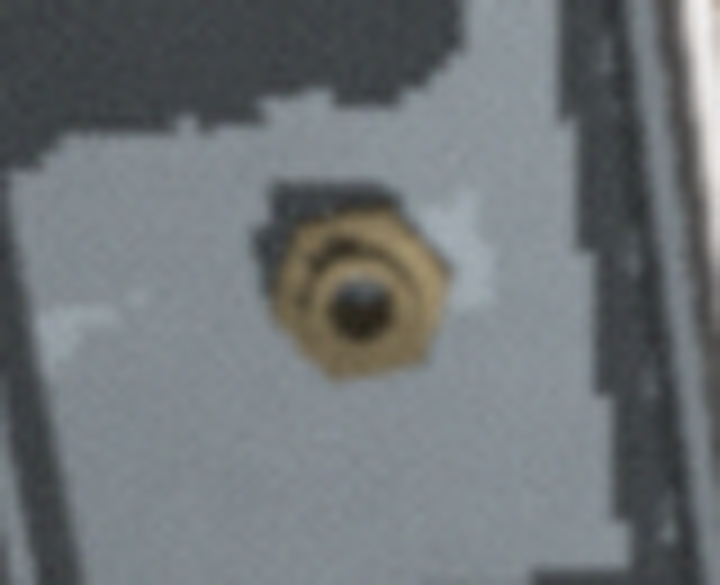

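The hexagon's flat normals, read from the crop's corners, are at about 10°, 70° and 130° in the world. I'll turn the jaws to 10°, close to the box's long axis, centre over the fitting, and look again from lower down.

```bash
python3 -m handwheel '0.4 0.4 -1 0 0 -0.168 -0.15;0 0 -1 0 0 -0.168 -0.15;0 0 -1 0 0 -0.168 -0.15;0 0 -1 0 0 -0.168 -0.15;0 0 -1 0 0 -0.168 -0.15;0 0 -1 0 0 -0.168 -0.15;0 0 0 0 0 -0.168 -0.15;0 0 0 0 0 -0.168 -0.15;0 0 0 0 0 0 -0.15;0 0 0 0 0 0 -0.15'; python3 - <<'E'
from h import *
o=bot.get_obs(); im=bot.read_camera("wrist"); cv2.imwrite("pics/w10.png",im[:,:,::-1])
T=T_wrist(o); np.save("T10.npy",T); print(T,o["grip_width"])
hsv=cv2.cvtColor(im,cv2.COLOR_RGB2HSV)
m=cv2.inRange(hsv,(12,70,40),(32,255,255)); mm=np.zeros_like(m); mm[140:260,270:370]=m[140:260,270:370]
cs,_=cv2.findContours(mm,cv2.RETR_EXTERNAL,cv2.CHAIN_APPROX_NONE); c=max(cs,key=cv2.contourArea)
x,y,w,h=cv2.boundingRect(c); print((x,y,w,h))
ctr=(x+w/2-.5,y+h/2-.5); print(onz("wrist",ctr,.019,T),onz("wrist",ctr,.029,T))
print(proj("wrist",np.array([T[0,3],T[1,3],.024]),T))
E
```

```text
time_s: 13.78
position: [0.5337, 0.1522, 0.1398]
ee_rot: [2.005, 2.415, -0.003]
wrist_force: [-0.4, 0.5, -0.4]
grip_width: 0.0361
[[-0.1839  0.983   0.0007  0.5337]
 [ 0.9829  0.1839 -0.0029  0.1522]
 [-0.003   0.0002 -1.      0.1398]
 [ 0.      0.      0.      1.    ]] 0.03612222350681097
(311, 187, 21, 23)
[0.5345 0.152  0.019 ] [0.5339 0.1548 0.029 ]
[320.1392 199.2196]
```

View pics/w10.png

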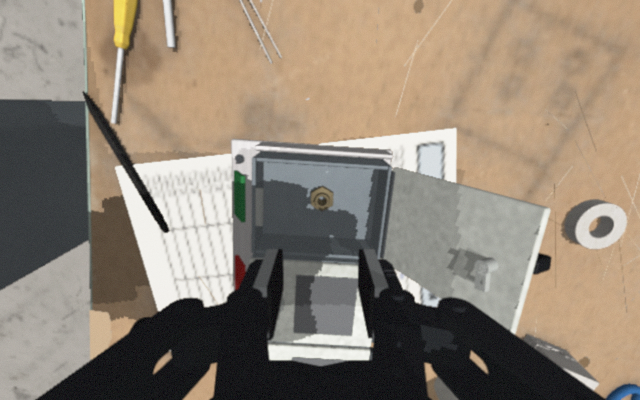

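The fitting is at (321,198), at x 0.534 and y about 0.153, and both views agree to within 2 mm. I'll descend and grip.

```bash
python3 -m handwheel '0.05 0.1 -3 0 0 0 -0.15;0 0 -3 0 0 0 -0.15;0 0 -3 0 0 0 -0.15;0 0 -2 0 0 0 -0.15;0 0 -1.2 0 0 0 -0.15;0 0 -0.5 0 0 0 -0.15;0 0 0 0 0 0 -0.15' 30 && python3 -m handwheel '0 0 0 0 0 0 -1;0 0 0 0 0 0 -1;0 0 0 0 0 0 -1;0 0 0 0 0 0 -1;0 0 0 0 0 0 -1' 30 && python3 - <<'E'
from h import *
im=bot.read_camera("wrist"); cv2.imwrite("pics/w11.png",im[:,:,::-1])
E
```

```text
time_s: 14.7
position: [0.5346, 0.1533, 0.0135]
ee_rot: [2.009, 2.411, -0.001]
wrist_force: [0.7, -0.1, 0.3]
grip_width: 0.0366
time_s: 15.32
position: [0.5348, 0.1534, 0.014]
ee_rot: [2.009, 2.411, -0.0]
wrist_force: [-0.9, -0.0, 8.0]
grip_width: 0.0172
```

View pics/w11.png

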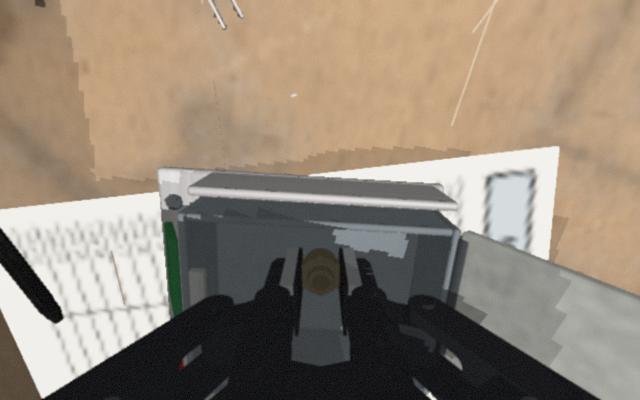

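The fitting sits between the pads at (321,272) and the width reads 17.2 mm, so it is gripped. I'll lift it gently and check.

```bash
python3 -m handwheel '0 0 0.5 0 0 0 -1;0 0 1 0 0 0 -1;0 0 1.5 0 0 0 -1;0 0 2 0 0 0 -1;0 0 2 0 0 0 -1;0 0 2 0 0 0 -1;0 0 2 0 0 0 -1;0 0 0 0 0 0 -1' 40 && python3 - <<'E'
from h import *
im=bot.read_camera("wrist"); cv2.imwrite("pics/w12.png",im[:,:,::-1])
im=bot.read_camera("top"); cv2.imwrite("pics/t12.png",cv2.resize(im[130:260,200:460,::-1],None,fx=3,fy=3))
from h import *
hsv=cv2.cvtColor(im,cv2.COLOR_RGB2HSV)
# tray outline
m=cv2.inRange(hsv,(100,120,40),(125,255,255)); mm=np.zeros_like(m); mm[175:240,365:450]=m[175:240,365:450]
c=max(cv2.findContours(mm,cv2.RETR_EXTERNAL,cv2.CHAIN_APPROX_NONE)[0],key=cv2.contourArea)
r=cv2.minAreaRect(c); print(r)
b=cv2.boxPoints(r)
for p in b: print(p,onz("top",p,.024))
for p in [(400.5,192),(400.5,225)]: print("divider",onz("top",p,.02))
E
```

```text
time_s: 16.38
position: [0.5352, 0.1534, 0.1252]
ee_rot: [2.008, 2.41, 0.002]
wrist_force: [-0.2, -0.4, -0.1]
grip_width: 0.0171
((407.4202575683594, 207.57162475585938), (34.17680740356445, 56.380104064941406), 88.66777801513672)
[378.8405 191.1432] [ 0.5923 -0.249   0.024 ]
[435.2054 189.8324] [ 0.5966 -0.4061  0.024 ]
[436. 224.] [ 0.5014 -0.4034  0.024 ]
[379.6351 225.3108] [ 0.4977 -0.2489  0.024 ]
divider [ 0.5909 -0.3098  0.02  ]
divider [ 0.4991 -0.3066  0.02  ]
```

View pics/w12.png

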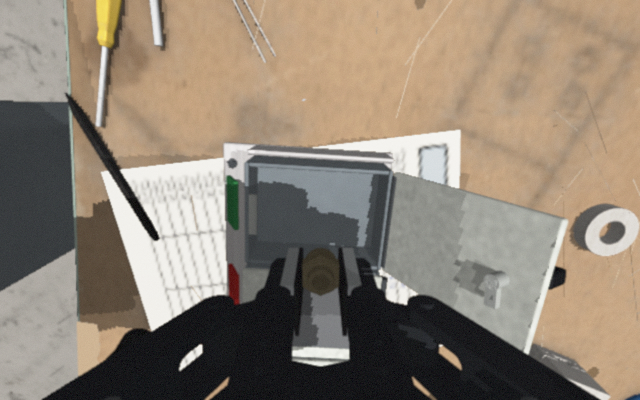

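View pics/t12.png

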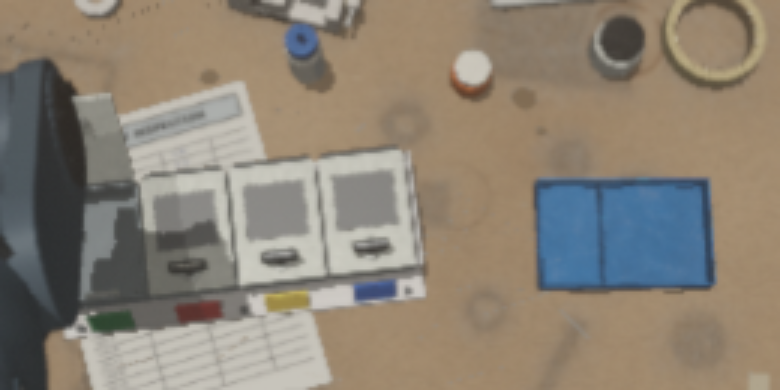

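The fitting is held at width 17.1 mm, and the TCP is at z 0.125, so the fitting is about 0.13 up. The tray measures x 0.499–0.595, y −0.249 to −0.404, with the divider at y −0.308. I'm aiming for (0.547, −0.357) in the larger section.

```bash
python3 -m handwheel '0 -2.5 0.5 0 0 0 -1;0.1 -5 0 0 0 0 -1;0.1 -5 0 0 0 0 -1;0.2 -5 0 0 0 0 -1;0.2 -5 0 0 0 0 -1;0.2 -5 0 0 0 0 -1;0.2 -5 0 0 0 0 -1;0.2 -5 0 0 0 0 -1;0 -5 0 0 0 0 -1;0 -5 0 0 0 0 -1' 40 && python3 -m handwheel '0 -3.5 0 0 0 0 -1;0 0 0 0 0 0 -1;0 0 0 0 0 0 -1' && python3 - <<'E'
from h import *
o=bot.get_obs(); T=T_wrist(o); print(o["position"],o["q"])
im=bot.read_camera("wrist"); cv2.imwrite("pics/w13.png",im[:,:,::-1])
print(proj("wrist",np.array([T[0,3],T[1,3],.012]),T))
E
```

```text
time_s: 17.73
position: [0.5458, -0.3231, 0.1272]
ee_rot: [2.01, 2.412, -0.002]
wrist_force: [0.1, 0.7, 0.2]
grip_width: 0.0168
time_s: 18.1
position: [0.546, -0.3558, 0.1274]
ee_rot: [2.01, 2.413, -0.002]
wrist_force: [0.3, 0.6, -0.8]
grip_width: 0.0166
[ 0.546  -0.3558  0.1274] [-0.6485  0.6437  1.4564 -0.0012  1.0404 -0.8293]
[320.172 199.554]
```

View pics/w13.png

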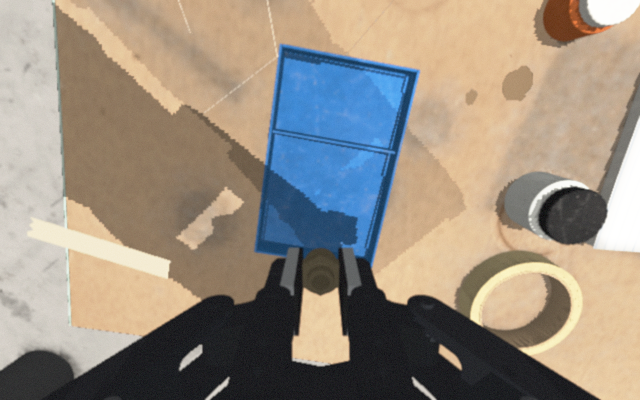

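The point below the TCP, (320,200), lies in the middle of the tray's larger section, and the jars are well clear. I'll lower it.

```bash
python3 -m handwheel '0 0 -2.5 0 0 0 -1;0 0 -2.5 0 0 0 -1;0 0 -2.5 0 0 0 -1;0 0 -2 0 0 0 -1;0 0 -1 0 0 0 -1;0 0 -0.5 0 0 0 -1;0 0 -0.4 0 0 0 -1;0 0 0 0 0 0 -1' && python3 -m handwheel '0 0 -0.2 0 0 0 -1;0 0 -0.2 0 0 0 -1;0 0 0 0 0 0 -1'
```

```text
time_s: 19.15
position: [0.5465, -0.3568, 0.0146]
ee_rot: [2.009, 2.411, -0.002]
wrist_force: [-0.4, -0.4, 1.3]
grip_width: 0.0167
time_s: 19.52
position: [0.5463, -0.3567, 0.0102]
ee_rot: [2.009, 2.411, -0.002]
wrist_force: [-0.3, -0.6, -0.2]
grip_width: 0.0173
```

```bash
python3 -m handwheel '0 0 -0.1 0 0 0 -1;0 0 -0.1 0 0 0 -1;0 0 0 0 0 0 -1' && python3 -m handwheel '0 0 -0.1 0 0 0 -1;0 0 0 0 0 0 -1'; python3 - <<'E'
from h import *
im=bot.read_camera("wrist"); cv2.imwrite("pics/w14.png",im[:,:,::-1])
E
```

```text
time_s: 19.9
position: [0.5463, -0.3567, 0.0082]
ee_rot: [2.009, 2.411, -0.002]
wrist_force: [0.0, 0.6, -1.2]
grip_width: 0.017
time_s: 20.15
position: [0.5464, -0.3567, 0.0073]
ee_rot: [2.009, 2.411, -0.002]
wrist_force: [0.4, -0.7, -0.2]
grip_width: 0.017
```

View pics/w14.png

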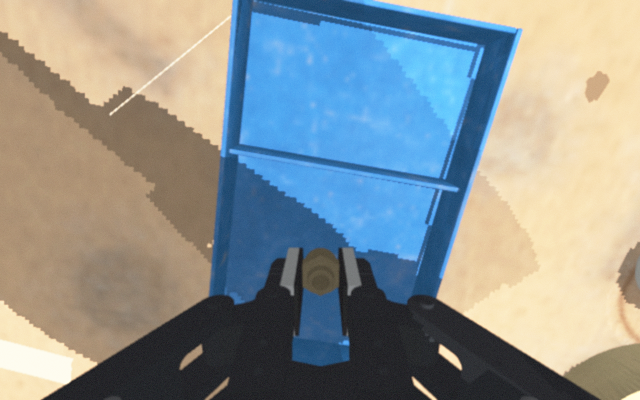

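```bash
python3 -m handwheel '0 0 -0.1 0 0 0 -1;0 0 0 0 0 0 -1' && python3 -m handwheel '0 0 -0.1 0 0 0 -1;0 0 0 0 0 0 -1'
```

```text
time_s: 20.45
position: [0.5465, -0.3568, 0.0071]
ee_rot: [2.009, 2.411, -0.002]
wrist_force: [-2.6, 2.1, 8.6]
grip_width: 0.0167
time_s: 20.7
position: [0.5465, -0.3569, 0.007]
ee_rot: [2.009, 2.411, -0.002]
wrist_force: [-5.8, 3.7, 17.6]
grip_width: 0.0168
```

Contact at TCP z 0.007, as predicted: 17.6 N upward. I'll ease off 1 mm, release, and rise.

```bash
python3 -m handwheel '0 0 0.1 0 0 0 -1;0 0 0 0 0 0 -0.5;0 0 0 0 0 0 -0.3;0 0 0 0 0 0 -0.2;0 0 0 0 0 0 -0.2' 20 && python3 -m handwheel '0 0 1 0 0 0 -0.2;0 0 2 0 0 0 -0.2;0 0 3 0 0 0 -0.2;0 0 3 0 0 0 -0.2;0 0 3 0 0 0 -0.2;0 0 3 0 0 0 -0.2;0 0 0 0 0 0 -0.2;0 0 0 0 0 0 -0.2'; python3 - <<'E'
from h import *
o=bot.get_obs();im=bot.read_camera("wrist"); cv2.imwrite("pics/w15.png",im[:,:,::-1]); T=T_wrist(o)
hsv=cv2.cvtColor(im,cv2.COLOR_RGB2HSV)
m=cv2.inRange(hsv,(12,80,40),(32,255,255)); mm=np.zeros_like(m); mm[150:250,280:360]=m[150:250,280:360]
c=max(cv2.findContours(mm,cv2.RETR_EXTERNAL,cv2.CHAIN_APPROX_NONE)[0],key=cv2.contourArea)
x,y,w,h=cv2.boundingRect(c); print((x,y,w,h),onz("wrist",(x+w/2,y+h/2),.014,T))
im=bot.read_camera("top"); cv2.imwrite("pics/t15.png",cv2.resize(im[130:290,200:460,::-1],None,fx=3,fy=3))
im=bot.read_camera("scene"); cv2.imwrite("pics/s15.png",cv2.resize(im[130:300,180:420,::-1],None,fx=3.2,fy=3.2))
E
```

```text
time_s: 21.32
position: [0.5464, -0.3567, 0.0062]
ee_rot: [2.009, 2.411, -0.002]
wrist_force: [-0.5, 0.3, 0.4]
grip_width: 0.0338
time_s: 22.32
position: [0.5462, -0.3566, 0.1565]
ee_rot: [2.009, 2.411, -0.002]
wrist_force: [-0.4, -1.2, 1.0]
grip_width: 0.0341
(280, 243, 40, 7) [ 0.5371 -0.4143  0.014 ]
```

View pics/w15.png

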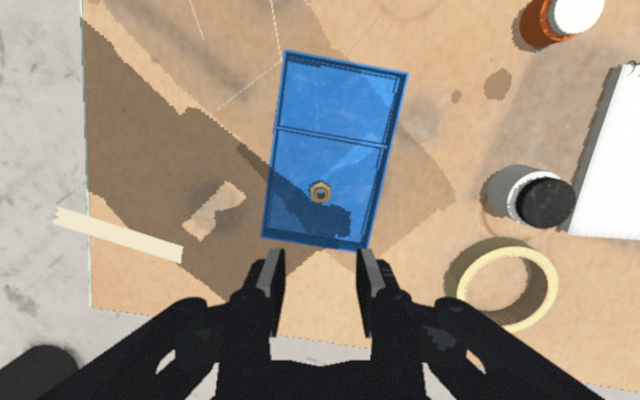

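View pics/t15.png

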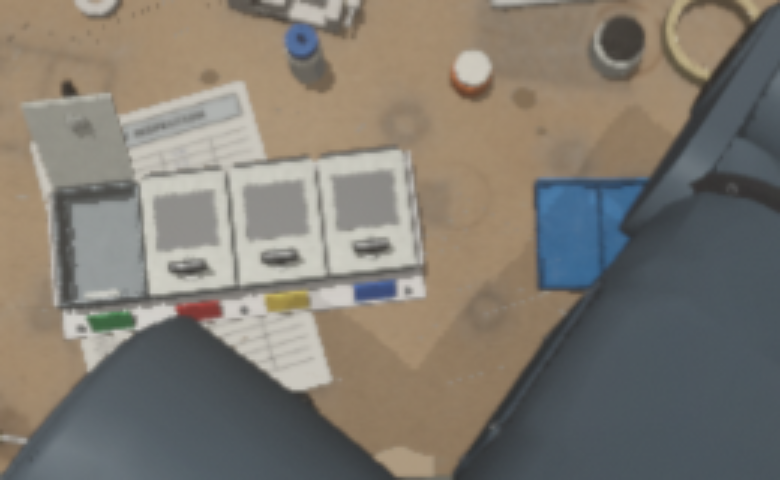

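View pics/s15.png

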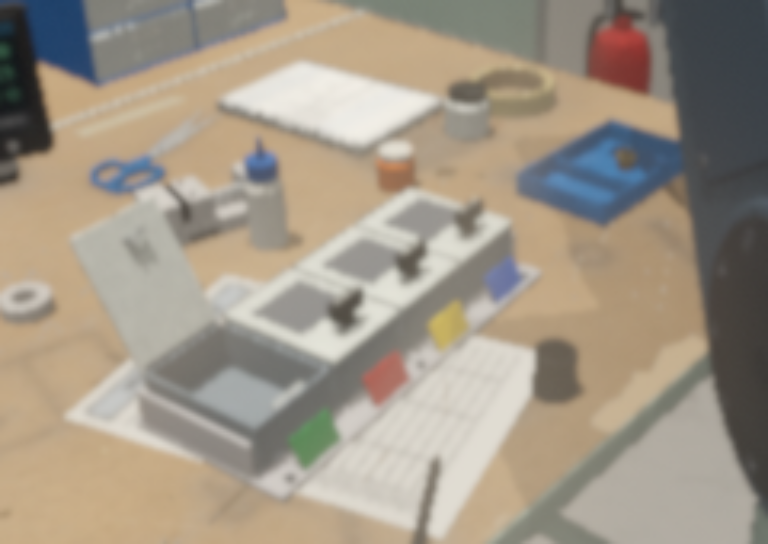

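The pictures show the fitting standing in the tray at (320,192), the green lid leaning back, the other three lids shut, and the bystanders in place. My colour mask caught the bench instead of the fitting, so I'll redo that number. I'll also triangulate the lid's free corner for its angle.

```bash
python3 - <<'E'
from h import *
T=T_wrist(bot.get_obs())
print("fitting",onz("wrist",(320,192),.014,T),bot.get_obs()["time_s"])
o1,d1=ray("scene",(180+148/3.2,130+205/3.2)); o2,d2=ray("top",(200+115/3,130+94/3))
A=np.stack([d1,-d2],1); s=np.linalg.lstsq(A,o2-o1,rcond=None)[0]
p,q=o1+d1*s[0],o2+d2*s[1]; P=(p+q)/2; print(P,np.linalg.norm(p-q))
X=np.array([.9928,.12]); h=np.array([.585,.155])
dx=(P[:2]-h)@X; dz=P[2]-.046; print("along",dx,dz,np.hypot(dx,dz),"angle",np.pi-np.arctan2(dz,dx))
E
```

```text
fitting [ 0.5459 -0.3569  0.014 ] 22.475
[0.6495 0.1217 0.1214] 0.003561577811012002
along 0.06004326110648474 0.0753777408132756 0.09636906668851192 angle 2.2434391713416106
```

The lid angle comes out at about 2.2 rad, with a radius of 96 mm against the expected ~104. The fitting is at (0.546, −0.357), inside the tray. I'm handing in.

```bash
python3 -c "
from workcell import bot
print(bot.finish_job(), bot.get_obs()['time_s'])"
```

```text
the job is handed in; nothing more can be done
the job is handed in; nothing more can be done
```

The brass fitting is in the blue tray, the lid behind the green tag stands open past upright, and the job is handed in; the interface gives no verdict. I gripped the green-tag catch (leftmost box) and a small test turn to the left went freely, so I turned it about 1.4 rad. I lifted the lid by the catch to about 1.1 rad, pushed it over from underneath, then picked up the fitting and set it down at floor contact.

Last checks, at about 22.5 s of the 61 s allowed:
- **Fitting:** it stands in the larger tray section at about (0.546, −0.357), released, with the gripper about 15 cm above it.
- **Green lid:** triangulated at about 2.2 rad. The measured radius was 96 mm against about 104 mm expected, so the angle is rough but well past 1.6.
- **Other lids and bystanders:** the other three lids look shut, with their catches still along the row. The bottle, jars and loupe look unmoved in the pictures; I did not measure them.
- **Checks that disagreed:** my last colour mask caught the bench instead of the fitting, so I read its position by eye from the picture. The grip read 17 mm on a 19 mm part, but it held through the whole move.

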